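# Lift a receiver module with a spatula into its tray

## Task

Pick up the spatula and slide its blade well under the circuit board with the plain square metal can, from the edge across from its black connector strip, then lift the board level on the blade, set it in the aluminium tray with the connector strip towards the tray's back stop and push it fully home against the stop with the spatula. Draw the spatula out and lay it flat back on its rubber mat. Never touch the board with the gripper or tip it, and leave the finned board, Morse key, mug, jar and brass adapter where they are.

Things in the scene. Friction and masses are not known exactly. Their poses are not given: they have to be found in the camera images.
- spatula: (All sizes in mm.) Cranked steel spatula. Origin: blade underside at the heel; +x along the blade to its tip, z up. Blade x 0 to 95, 50 wide, 2 thick, flat. At the heel an upright shoulder plate (44 wide) rises to z = 34; its front face at x = 0 can push an edge. Wood handle, 18 wide, z 30 to 56, level from x = -4 to -104. Centre of mass x = +18. Starts flat on the mat, blade away from the robot
- spatula_grip (a point): Centre of the spatula's handle: 54 behind the heel, 43 above the blade's underside
- mat: Fixed thin dark rubber mat, 240 (x) x 100 (y) x 3 thick, on which the spatula lies. Origin: centre of its underside
- module: Loose green circuit board, 120 g, 100 (x) x 90 (y) x 2.4, on four brass standoffs (6 diameter) at x +-45, y +-40 that hold its underside 10 up, with 74 between them. On top a plain square metal can 44 x 50 x 13 and, along the +x edge, a black connector strip 62 long, 9 high. Origin: centre, at the feet. The strip faces roughly away from the robot. Left or right of the mat
- module_edge (a point): Middle of the module's connector edge (+x edge, x = +50), at mid thickness, 11 above the feet
- module_front (a point): Middle of the edge without the strip (x = -50), at mid thickness
- tray: Fixed aluminium tray, across the mat from the module. Origin: centre of the module's place, on the bench; +x to the back stop, roughly away from the robot. Floor 6 thick, x -80 to 66. Side walls x -52 to 52, inner faces y = +-51, tops 22 up. Back stop: inner face x = 50, top 30 up. The -x end is open. At home the module's connector edge touches the stop, with 6 free at each side
- tray_floor (a point): Top of the tray's floor at the centre of the module's place, 6 above the bench
- tray_stop (a point): Middle of the back stop's inner face, at the height of the seated board (17 above the bench)
- amp_board: Bystander: a circuit board of the same size, with a finned aluminium heat sink to 36 height instead of the can and strip, beyond the mat. Origin: centre, at its feet
- morse_key: Bystander: Morse paddle key, steel base 85 x 65, 40 high overall. Origin: centre of the underside
- mug: Bystander: white mug, 80 diameter, 92 high, origin at the centre of its underside
- screw_jar: Bystander: small glass jar with a black cap, 52 diameter, 60 high, origin at the centre of its underside
- adapter: Bystander: small brass and steel plug adapter, 22 diameter, 38 high, upright, origin at the centre of its underside
There are look-alikes about, which are no part of the job. There is more than one size of the spatula; the job needs the larger.

How it is judged (in metres and radians):
On the way, in this order (a step that is already met when the one before it is completed fails the run):
1. the module is lifted clear of the bench, level, on the spatula's blade (height (world z) of module above 0.025 m and contact force between module and spatula above 0.3 N and angle between module's own z axis and vertical below 0.3 rad and x of module_front in the frame of spatula below 0.04 m), for 0.3 s.
2. the module stands in the tray, strip to the back stop, pushed home (x of module_edge in the frame of tray between 0.0455 and 0.054 m and y of module in the frame of tray between -0.009 and 0.009 m and z of module in the frame of tray between 0.003 and 0.009 m and angle between module's own z axis and vertical below 0.06 rad and angle between the x axis of module and the x axis of tray, either way round below 0.12 rad), for 0.2 s.
At the end, for the whole second after the job is handed in: The module stands level on the tray's floor between its walls, connector edge within 4.5 mm of the back stop (square to it within 0.12 rad), and the spatula lies flat and still on the mat (heel within 80 mm along and 40 mm across of the mat's centre), released (all of step 2 and linear speed of each of module, spatula below 0.02 m/s and x of spatula in the frame of mat between -0.08 and 0.08 m and y of spatula in the frame of mat between -0.04 and 0.04 m and z of spatula in the frame of mat below 0.008 m and angle between spatula's own z axis and vertical below 0.08 rad); the robot touches nothing.
It fails at once if the gripper or arm touches the module (contact force between module and the fingers above 0.5 N or contact force between module and the arm above 0.5 N).
It fails at once if the module is tipped by more than about 30 degrees (angle between module's own z axis and vertical above 0.52 rad).
It fails at once if a bystander is moved by more than 25 mm (distance of any of amp_board, morse_key, mug, screw_jar, adapter from where it was at the start of the episode above 0.025 m).
It also fails if it takes over 51 s, if anything falls off the work surface, if the arm or the gripper's body presses on something with over 40 N, if the wrist force passes 120 N, or if a joint passes its speed limit or range.

## Robot

A 7-joint arm with a two-finger parallel gripper is mounted at the origin on the work surface. World frame = base frame: x ahead of the robot, y to its left, z up, the work surface at z = 0. Lengths are in mm, angles in rad, forces in N, time in s.
With the tool pointing down it reaches from about 425 to 875 mm from the base axis. Payload 4.7 kg.
Tool frame: the origin (TCP) lies at the very end of the fingers, on their centre line; the grasp point (between the pads) lies 19 mm behind it; x points along the fingers, z is the direction in which the jaws open and shut, and the axes are right-handed (so a half turn about x gives the same grasp; the last joint's range is limited). The gripper opens to 87 mm and grips with 3 to 60 N. Pads are 19 mm wide; open, the fingers measure 117 mm over their backs; the gripper's body (75 mm by 190 mm) begins 51 mm behind the grasp point.
Start: joints at [1.266, 0.321, -0.07, 1.45, 0.023, 1.371, -0.057], TCP at [203.708, -617.275, 222.587] pointing down, gripper open.
Joint ranges: [-2.86, 2.86], [-0.3, 2.09], [-1.38, 1.24], [0.06, 2.45], [-1.56, 4.7], [0.09, 2.05], [-2.69, 2.69]. Speed limits (rad/s): [2.57, 2.57, 3.14, 3.14, 3.14, 3.14, 3.14].

## Interface

Orientations are given as [roll, pitch, yaw] about the fixed x, y, z axes, in that order (R = Rz(yaw) Ry(pitch) Rx(roll)).
In Python, from bench import manip, snapshot, camera_info, cut_out, place_of gives the robot as it stands. Calls block until the motion is done:
- manip.goto(position, orientation): joint-space move of the TCP to a pose.
- manip.move_l(position, attitude=None, vel=150): straight line of the TCP; attitude=None keeps the orientation; vel is the mean speed in mm/s.
- manip.movej(angles): joint-space move.
- manip.grip(opening, squeeze=None): opening from 0.0 (shut) to 1.0 (fully open); squeeze is the grip in N (None keeps the last); returns when the fingers have stopped.
- manip.wait(seconds).
- manip.ik(position, orientation): joint angles nearest the present ones, or None.
- snapshot(name): name is "side" or "top"; returns the picture (480x640x3 uint8, red, green, blue); there is no depth.
- camera_info(name): a dict with "K" (3x3 intrinsics, pixels), "R" (3x3) and "t" (3): a world point X has camera coordinates R X + t. Camera axes: x right, y down, z forward; pixel columns grow to the right and rows downward; lengths in mm; the calibration is good to about 2 mm. A picture is of the moment at which its call begins. camera_info takes no time and is no camera call.
A pose or a line that the arm cannot do raises manip.MotionError and nothing moves.
- manip.job_done(): hands the job in, once; it reports no verdict.
Trained networks look in the newest picture that a camera, given by its name, has taken for a name from the list of things; names that differ only in an ending like _2 or _b are one class to them, and where a whole thing is asked for, a point or a joint stands for the part that bears it (a point fixed in the world has none). Each returns a list of dicts, best first, with "confidence" (0 to 1); they miss things now and then, are a little off and sometimes report something else, mostly with a low value. They report only what shows in the picture. A call takes as long as a camera call. They do not tell look-alikes from the thing itself.
- cut_out(camera, query): "mask" (480x640 bool, what is visible of it).
- place_of(camera, query): "location" ([x, y, z] in mm, in world coordinates, good to about 4 mm: a listed point, or the origin of a listed thing).
Readings, each from a call of its own:
- manip.current_t(): time.
- manip.current_joint_pos(): joint angles.
- manip.current_joint_velocities(): joint speeds.
- manip.current_effort(): joint torques, N m.
- manip.current_tool_pos(): TCP position.
- manip.current_ee_rot(): TCP orientation.
- manip.current_contact_force(): force on the tool from outside, world axes, zero at the start.
- manip.current_moment(): the same for the moment, N m.
- manip.current_finger_gap(): opening from 0.0 (shut) to 1.0 (fully open).
Only numpy, scipy, OpenCV 4.12 (cv2) and the standard library are available. Lean on these libraries where they do the work, as an engineer would, in place of code of your own. Each camera call takes 0.05 s, during which the arm holds its last target.

## Working session

There is one attempt and no reset: what is moved stays moved. The work goes in short steps, each a Python script; the robot and the scene stay as the last script left them, time stands still between calls to the robot, and variables do not carry over. Pictures are saved under pics/ and viewed, and the job is handed in when it is done.

```bash
ls; mkdir -p pics
python3 - <<'E'
from bench import manip, snapshot, camera_info, cut_out, place_of
import cv2
for n in ("side","top"):
    im=snapshot(n); cv2.imwrite(f"pics/{n}0.png",im[:,:,::-1])
    c=camera_info(n); print(n,c["K"],c["R"],c["t"])
    for q in ["spatula","spatula_grip","mat","module","module_edge","module_front","tray","tray_floor","tray_stop","amp_board","morse_key","mug","screw_jar","adapter"]:
        for d in place_of(n,q): print(n,q,[round(float(v)) for v in d["location"]],round(float(d["confidence"]),2))
print(manip.current_t(),manip.current_ee_rot())
E
```

```text
pics
side [[446.92723037   0.         316.88369871]
 [  0.         446.92723037 246.42643199]
 [  0.           0.           1.        ]] [[-0.98869202 -0.14899963  0.01694693]
 [-0.10085786  0.57706728 -0.81044496]
 [ 0.11097648 -0.8029897  -0.5855696 ]] [ 479.57006704   57.08658861 1025.50982031]
side spatula [170, -296, 0] 0.75
side spatula [521, -19, 4] 0.57
side spatula_grip [468, -15, 45] 0.76
side spatula_grip [166, -250, 36] 0.71
side mat [536, -11, -6] 0.88
side module [578, -226, -2] 0.77
side module_edge [628, -218, 11] 0.77
side module_edge [529, -228, 12] 0.55
side module_front [527, -230, 11] 0.9
side tray [542, 264, 2] 0.63
side tray_floor [540, 259, 7] 0.94
side tray_stop [590, 257, 21] 0.98
side amp_board [755, -34, 3] 0.75
side morse_key [744, 201, 4] 0.61
side morse_key [540, 262, 7] 0.51
side mug [685, 397, -3] 0.88
side screw_jar [774, -232, -1] 0.96
side adapter [777, -234, 1] 0.58
side adapter [722, 118, -1] 0.57
side adapter [466, -17, 46] 0.32
top [[562.80196879   0.         317.66028649]
 [  0.         562.80196879 237.36631035]
 [  0.           0.           
[... 177 characters left out ...]
p spatula [523, -16, 3] 0.77
top spatula [166, -296, 2] 0.77
top spatula [577, -222, 0] 0.35
top spatula_grip [162, -259, 29] 0.95
top spatula_grip [470, -15, 46] 0.81
top spatula_grip [754, -30, 1] 0.18
top mat [533, -18, 2] 0.72
top module [577, -223, 1] 0.94
top module_edge [626, -215, 15] 0.95
top tray [539, 263, 4] 0.78
top tray_floor [541, 267, 11] 0.82
top tray_floor [624, -212, 14] 0.63
top tray_stop [588, 259, 17] 0.79
top tray_stop [540, 264, -1] 0.3
top amp_board [756, -28, 2] 0.74
top morse_key [746, 204, -2] 0.66
top morse_key [686, 402, -2] 0.22
top mug [687, 398, -1] 0.97
top screw_jar [776, -234, 2] 0.76
top adapter [718, 120, 2] 0.63
1.5 [-0.67285017  1.57065465 -1.9248439 ]
```

View pics/side0.png

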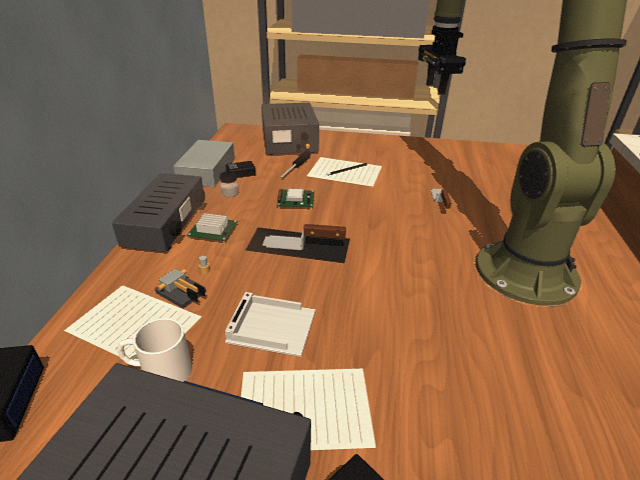

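View pics/top0.png

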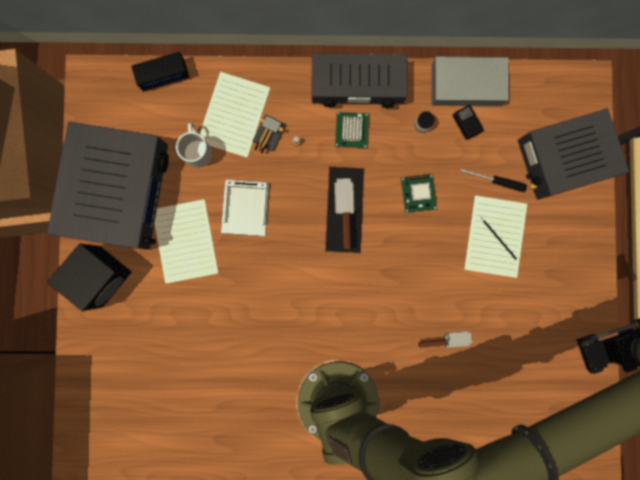

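```bash
cat > h.py <<'E'
from bench import manip, snapshot, camera_info, cut_out, place_of
import cv2, numpy as np
def proj(n,X):
    c=camera_info(n); p=(np.atleast_2d(X)@np.array(c["R"]).T+c["t"])@np.array(c["K"]).T
    return p[:,:2]/p[:,2:]
def unproj(n,uv,z):
    c=camera_info(n); K,R,t=map(np.array,(c["K"],c["R"],c["t"])); C=-R.T@t
    uv=np.atleast_2d(uv).astype(float); d=np.c_[uv,np.ones(len(uv))]@np.linalg.inv(K).T@R
    return C+d*((z-C[2])/d[:,2])[:,None]
def rectify(im,n,z,x0,y0,half,s):
    # s px per mm ; up = +x, left = +y
    N=int(2*half*s)
    q=np.float32([[0,0],[N,0],[N,N],[0,N]])
    W=[[x0+half,y0+half,z],[x0+half,y0-half,z],[x0-half,y0-half,z],[x0-half,y0+half,z]]
    H=cv2.getPerspectiveTransform(np.float32(proj(n,np.array(W,float))),q)
    return cv2.warpPerspective(im,H,(N,N),flags=cv2.INTER_CUBIC)
E
python3 - <<'E'
from h import *
im=snapshot("top")
for q,z in [("spatula",2),("mat",3),("module",12.4),("tray",6)]:
    for d in cut_out("top",q):
        m=d["mask"].astype(np.uint8)
        cs,_=cv2.findContours(m,0,2); c=max(cs,key=cv2.contourArea)
        W=unproj("top",c[:,0,:],z)[:,:2].astype(np.float32)
        print(q,round(d["confidence"],2),m.sum(),cv2.minAreaRect(W))
A=[rectify(im,"top",z,x,y,h,400/(2*h)) for z,x,y,h in [(12.4,577,-222,80),(6,540,263,100),(5,535,-15,130)]]
o=np.hstack([cv2.resize(a,(266,266)) for a in A]);cv2.imwrite("pics/r.png",o[:,:,::-1])
cv2.imwrite("pics/r0.png",np.hstack(A[:2])[:,:,::-1]);cv2.imwrite("pics/r1.png",A[2][:,:,::-1])
E
```

```text
spatula 0.76 829 ((515.9632568359375, -12.080778121948242), (196.93280029296875, 47.80255889892578), 0.38531890511512756)
spatula 0.63 512 ((166.0941162109375, -293.54058837890625), (37.80473327636719, 148.68084716796875), 7.44504451751709)
mat 0.57 2101 ((528.7901000976562, -13.999950408935547), (99.88140869140625, 239.7583770751953), 87.71863555908203)
module 0.63 1188 ((575.717529296875, -219.9849853515625), (106.17138671875, 90.43706512451172), 7.109659194946289)
tray 0.8 2344 ((531.1809692382812, 264.6139831542969), (122.59666442871094, 149.77943420410156), 86.50141143798828)
```

View pics/r0.png

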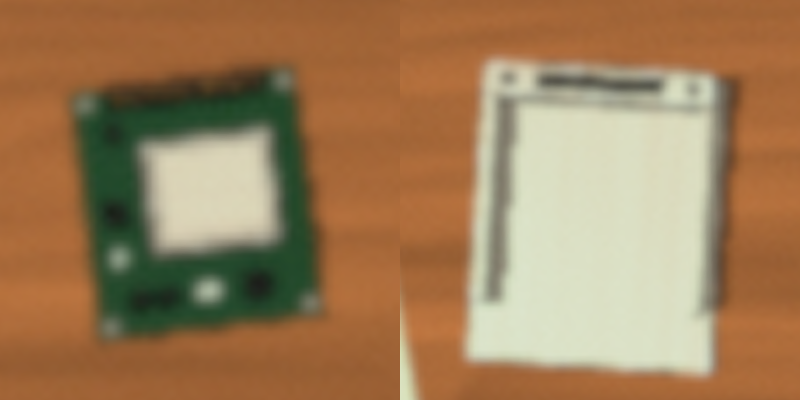

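View pics/r1.png

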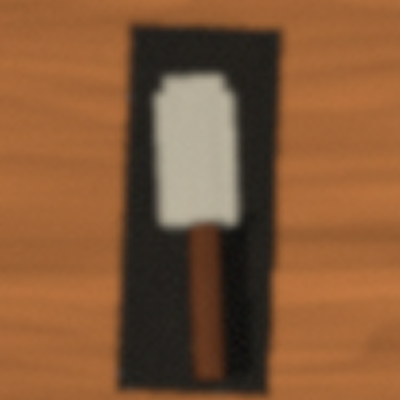

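```bash
cat > fit.py <<'E'
from h import *
from scipy.optimize import minimize
def edges(name):
    r=lambda x0,x1,y0,y1,z:[((x0,y0,z),(x1,y0,z)),((x1,y0,z),(x1,y1,z)),((x1,y1,z),(x0,y1,z)),((x0,y1,z),(x0,y0,z))]
    if name=="module": return r(-50,50,-45,45,12.4)
    if name=="tray": return [((-52,-51,22),(48,-51,22)),((-52,51,22),(48,51,22)),((50,-51,30),(50,51,30)),((-80,-51,6),(-80,51,6))]
    if name=="mat": return r(-120,120,-50,50,3)
    if name=="spatula": return [((0,25,5),(85,25,5)),((0,-25,5),(85,-25,5)),((95,-15,5),(95,15,5)),((-104,9,59),(-6,9,59)),((-104,-9,59),(-6,-9,59)),((-104,-9,59),(-104,9,59))]
def grad(im):
    g=cv2.GaussianBlur(im.astype(np.float32),(0,0),1.0)
    return np.sqrt((cv2.Sobel(g,-1,1,0)**2+cv2.Sobel(g,-1,0,1)**2).sum(2))
def fit(G,name,p0,rng=(12,12,.12)):
    P=np.vstack([np.linspace(a,b,60) for a,b in edges(name)])
    def f(p):
        c,s=np.cos(p[2]),np.sin(p[2]); W=np.c_[p[0]+c*P[:,0]-s*P[:,1],p[1]+s*P[:,0]+c*P[:,1],P[:,2]]
        t=0
        for n,g in G.items():
            uv=proj(n,W).astype(np.float32)
            t-=np.minimum(cv2.remap(g,uv[:,:1],uv[:,1:],cv2.INTER_LINEAR),400).mean()
        return t
    best=None; rs=np.random.RandomState(0)
    for k in range(25):
        q=np.array(p0)+(0 if k==0 else 1)*rs.uniform(-.7,.7,3)*rng
        S=np.array([q]+[q+np.eye(3)[i]*rng[i]*.4 for i in range(3)])
        o=minimize(f,q,method="Nelder-Mead",options=dict(initial_simplex=S))
        if best is None or o.fun<best.fun: best=o
    return best.x,best.fun
E
python3 - <<'E'
from fit import *
ims={n:cv2.imread(f"pics/{n}0.png") for n in ("top","side")}
G={n:grad(i) for n,i in ims.items()}
for nm,p in [("module",(576,-221,.12)),("tray",(540,263,-.065)),("mat",(530,-14,-.04)),("spatula",(521,-15,.035))]:
    for g in (["top"],["side"],["top","side"]):
        x,f=fit({k:G[k] for k in g},nm,p); print(nm,g,x.round(3),round(f))
E
```

```text
Traceback (most recent call last):
  File "fit.py", line 25, in fit
    o=minimize(f,q,method="Nelder-Mead",options=dict(initial_simplex=S))
  File "fit.py", line 18, in f
    uv=proj(n,W).astype(np.float32)
       ~~~~^^^^^
  File "h.py", line 4, in proj
    c=camera_info(n); p=(np.atleast_2d(X)@np.array(c["R"]).T+c["t"])@np.array(c["K"]).T
ValueError: time passes only in moves, steps and waits
```

```bash
python3 - <<'E'
s=open('h.py').read()
s=s.replace("import cv2, numpy as np\n","import cv2, numpy as np, functools\ncamera_info=functools.cache(camera_info)\n")
open('h.py','w').write(s)
E
cat > t.py <<'E'
from fit import *
import sys
ims={n:cv2.imread(f"pics/{n}0.png") for n in ("top","side")}
G={n:grad(i) for n,i in ims.items()}
for nm,p in [("module",(576,-221,.12)),("tray",(540,263,-.065)),("mat",(530,-14,-.04)),("spatula",(521,-15,.035))]:
    for g in (["top"],["side"],["top","side"]):
        x,f=fit({k:G[k] for k in g},nm,p); print(nm,g,x.round(3),round(f))
E
python3 t.py
```

```text
module ['top'] [ 5.75801e+02 -2.21009e+02  1.24000e-01] -229
module ['side'] [ 5.80128e+02 -2.20753e+02  1.55000e-01] -251
module ['top', 'side'] [ 5.78160e+02 -2.20651e+02  1.14000e-01] -462
tray ['top'] [ 5.36928e+02  2.55456e+02 -6.30000e-02] -297
tray ['side'] [ 5.39564e+02  2.58515e+02 -5.80000e-02] -287
tray ['top', 'side'] [ 5.39304e+02  2.56794e+02 -5.60000e-02] -555
mat ['top'] [ 5.29082e+02 -1.45390e+01 -3.90000e-02] -276
mat ['side'] [ 5.32888e+02 -1.17020e+01 -4.50000e-02] -321
mat ['top', 'side'] [ 5.31875e+02 -1.34200e+01 -4.20000e-02] -559
spatula ['top'] [ 5.22792e+02 -1.35290e+01  3.90000e-02] -274
spatula ['side'] [ 5.23423e+02 -1.19700e+01  1.50000e-02] -298
spatula ['top', 'side'] [ 5.23425e+02 -1.29080e+01  2.70000e-02] -567
```

```bash
cat > ov.py <<'E'
from fit import *
def crop(n,im,name,p,box,k):
    x0,y0,x1,y1=box
    a=cv2.resize(im[y0:y1,x0:x1],None,fx=k,fy=k,interpolation=cv2.INTER_CUBIC)
    b=a.copy()
    c,s=np.cos(p[2]),np.sin(p[2])
    for e in edges(name):
        P=np.array(e,float); W=np.c_[p[0]+c*P[:,0]-s*P[:,1],p[1]+s*P[:,0]+c*P[:,1],P[:,2]]
        uv=(proj(n,W)-[x0,y0]+.5)*k-.5
        q=np.round(uv).astype(int); cv2.line(b,tuple(map(int,q[0])),tuple(map(int,q[1])),(0,0,255),1)
    return np.hstack([a,b])
E
python3 - <<'E'
from ov import *
im={n:cv2.imread(f"pics/{n}0.png") for n in ("top","side")}
p=(540,260,-.07)
A=crop("top",im["top"],"tray",p,(212,170,282,240),5)
B=crop("side",im["side"],"tray",p,(220,285,320,360),4)
cv2.imwrite("pics/tr1.png",A);cv2.imwrite("pics/tr2.png",B)
E
```

```text
(no output)
```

View pics/tr1.png

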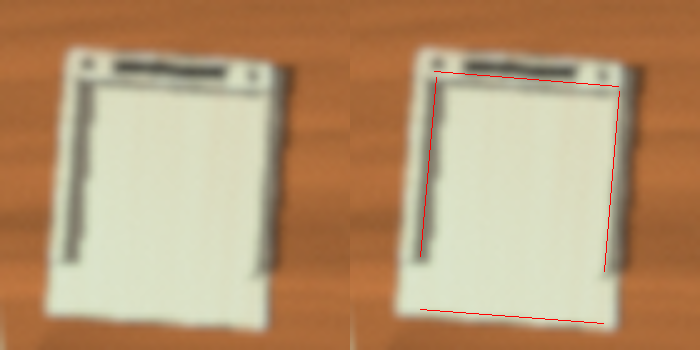

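View pics/tr2.png

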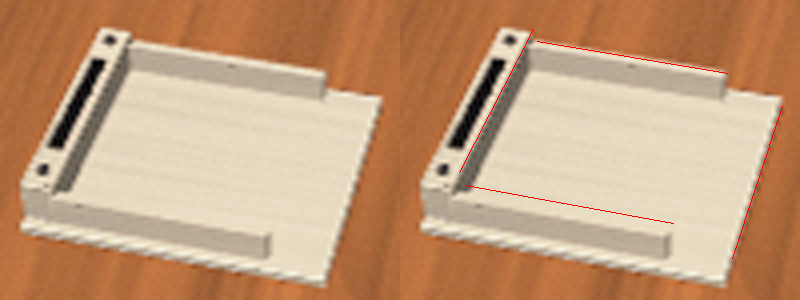

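```bash
cat > t2.py <<'E'
from fit import *
import fit, itertools
from ov import crop
ims={n:cv2.imread(f"pics/{n}0.png") for n in ("top","side")}
G={n:grad(i) for n,i in ims.items()}
def mk(b):
    S=[((-52,-51,22),(50,-51,22)),((-52,-51,6),(50,-51,6)),((-52,51,22),(50,51,22)),((50,-51,30),(50,51,30)),((50,-51,6),(50,46,6)),((-80,-b,6),(-80,b,6)),((-80,-b,6),(-52,-b,6)),((-80,b,6),(-52,b,6))]
    return S
res={}
for g in (["top"],["side"],["top","side"]):
    best=None
    for b in (55,57,59,61,63,65):
        fit.edges=lambda n:mk(b)
        x,f=fit.fit({k:G[k] for k in g},"tray",(540,261,-.065))
        if best is None or f<best[1]: best=(x,f,b)
    print(g,best); res[tuple(g)]=best
import ov
x,f,b=best; ov.edges=lambda n:mk(b)
A=crop("top",ims["top"],"tray",x,(212,170,282,240),5)
B=crop("side",ims["side"],"tray",x,(220,285,320,360),4)
B=cv2.copyMakeBorder(B,0,0,0,0,0);A=cv2.resize(A,(600,300))
A=cv2.copyMakeBorder(A,0,0,0,200,0);cv2.imwrite("pics/tr3.png",np.vstack([A,B]))
E
python3 t2.py
```

```text
['top'] (array([ 5.36663780e+02,  2.59137553e+02, -1.33290509e-01]), np.float64(-277.84130859375), 61)
['side'] (array([ 5.40390195e+02,  2.66087756e+02, -6.11367859e-02]), np.float64(-287.5269470214844), 61)
['top', 'side'] (array([ 5.41420954e+02,  2.60687140e+02, -1.17527163e-01]), np.float64(-525.725830078125), 63)
```

View pics/tr3.png

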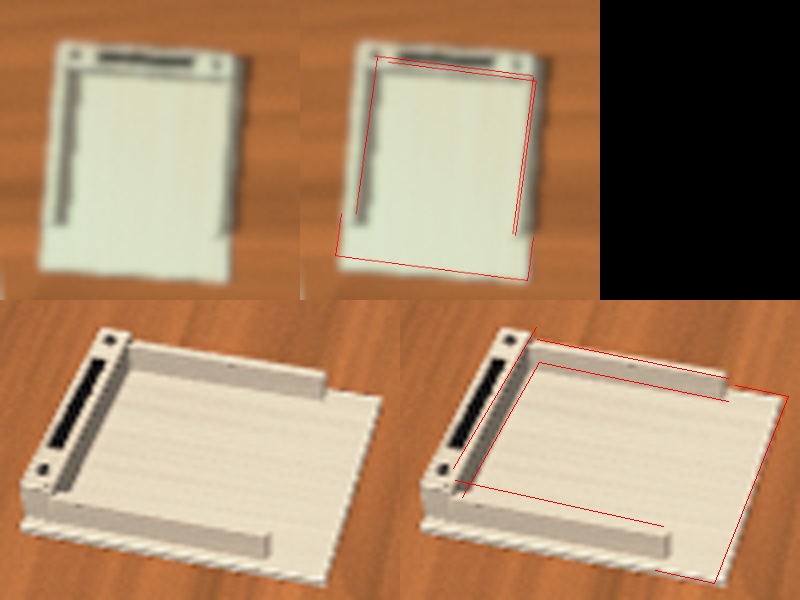

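Run:
```python
from fit import *
from scipy.optimize import least_squares
im=cv2.imread("pics/side0.png")[285:360,220:320]
a=cv2.resize(im,None,fx=8,fy=8,interpolation=cv2.INTER_CUBIC);cv2.imwrite("pics/s8.png",a)
im=cv2.imread("pics/top0.png")[170:245,212:287]
a=cv2.resize(im,None,fx=8,fy=8,interpolation=cv2.INTER_CUBIC);cv2.imwrite("pics/t8.png",a)
```

```text
(no output)
```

View pics/s8.png

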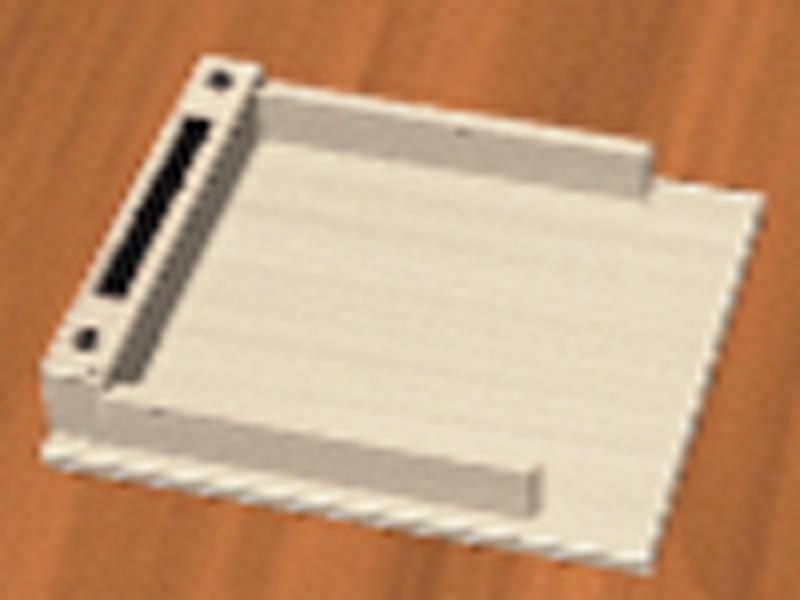

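View pics/t8.png

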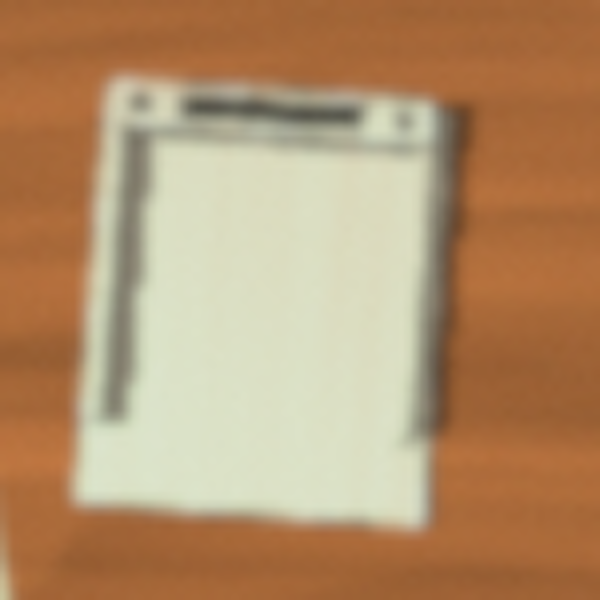

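Run:
```python
from h import *
from scipy.optimize import least_squares
O={"side":(220,285),"top":(212,170)}
# cam,u,v,z,axis,val (val None-> sign*b)
D=[("side",260,75,30,0,50),("side",108,385,30,0,50),("side",255,140,6,0,50),("side",140,380,6,0,50),
("side",262,98,22,1,-51),("side",648,155,22,1,-51),("side",258,138,6,1,-51),("side",640,198,6,1,-51),
("side",763,195,6,0,-80),("side",652,560,6,0,-80),("side",763,195,6,1,"-b"),("side",652,560,6,1,"b"),
("top",125,135,22,1,51),("top",102,420,22,1,51),("top",125,128,30,0,50),("top",425,150,30,0,50),
("top",72,503,6,0,-80),("top",428,527,6,0,-80),("top",74,470,6,1,"b"),("top",430,480,6,1,"-b")]
def run(D):
    P=[unproj(d[0],[(d[1]+.5)/8-.5+O[d[0]][0],(d[2]+.5)/8-.5+O[d[0]][1]],d[3])[0,:2] for d in D]
    def f(p):
        c,s=np.cos(p[2]/100),np.sin(p[2]/100); r=[]
        for d,q in zip(D,P):
            v=q-p[:2]; l=(c*v[0]+s*v[1],-s*v[0]+c*v[1])[d[4]]
            e={"b":p[3],"-b":-p[3]}.get(d[5],d[5]); r.append(l-e)
        return r
    o=least_squares(f,[540,262,-6,61],loss="soft_l1"); print(o.x.round(2)); print(np.round(f(o.x),1))
run(D); run([d for d in D if d[0]=="side"]); run([d for d in D if d[0]=="top"])
```

```text
[538.96 264.02  -5.82  61.38]
[ 0.1 -0.   3.5  3.3  1.6  0.  -0.3 -0.8  2.1  1.8  1.6 -0.1 -0.6 -0.1
 -3.2 -3.8 -2.2 -2.2  0.5 -0.6]
[540.85 264.33  -5.58  60.54]
[-1.9 -1.7  1.5  1.5  1.  -0.3 -0.8 -1.1  0.   0.   0.5  0.5]
[536.06 263.86  -6.19  61.9 ]
[-0.1  0.  -0.5 -0.7  0.4  0.9  0.   0. ]
```

```bash
cat > k.py <<'E'
from h import *
from scipy.spatial.transform import Rotation as Rn
import json,os
G=48.; SGN=1
MOD=(577.5,-221,.12); TRAY=(538.8,264,-.058); MAT=(531,-13.5,-.041); SP=(523,-13,.03)
def rel(F,x,y=0,dyaw=0):
    c,s=np.cos(F[2]),np.sin(F[2]); return (F[0]+c*x-s*y,F[1]+s*x+c*y,F[2]+dyaw)
def pose(S,z,sgn=None,pitch=0,g=None):
    """TCP pose for spatula heel pose S=(x,y,yaw), underside height z. pitch>0 raises blade tip"""
    sg=SGN if sgn is None else sgn; g=G if g is None else g
    yaw=S[2]; X=np.array([0,0,-1.]); Z=sg*np.array([-np.sin(yaw),np.cos(yaw),0]); R=np.c_[X,np.cross(Z,X),Z]
    ax=np.array([-np.sin(yaw),np.cos(yaw),0])
    Q=Rn.from_rotvec(-pitch*ax).as_matrix()
    off=Rn.from_euler('z',yaw).as_matrix()@np.array([-g,0,24.])
    p=np.array([S[0],S[1],z])+Q@off
    return [float(v) for v in p],[float(v) for v in Rn.from_matrix(Q@R).as_euler('xyz')]
def L(S,z,vel=150,**k):
    p,o=pose(S,z,**k); manip.move_l(p,o,vel=vel)
E
python3 - <<'E' 2>&1 | grep -v Warn
from k import *
q0=manip.current_joint_pos(); print(manip.current_t())
for sg in (1,-1):
    for nm,S,z in [("mat",SP,3),("matup",SP,70),("pre",rel(MOD,-165),60),("prelow",rel(MOD,-165),4),("in",rel(MOD,-47),4),("lift",rel(MOD,-47),60),("trayup",rel(TRAY,-60),60),("home",rel(TRAY,-50),8),("out",rel(TRAY,-155),8),("outup",rel(TRAY,-155),60)]:
        q=manip.ik(*pose(S,z,sg)); print(sg,nm,None if q is None else np.round(q,2))
E
```

```text
1.75
1 mat [ 0.78  0.25 -0.87  2.06  0.24  0.93  1.38]
1 matup [ 0.78  0.12 -0.84  2.    0.1   1.06  1.5 ]
1 pre [ 1.09  0.02 -0.56  2.09  0.01  1.03  2.22]
1 prelow [ 1.09  0.12 -0.58  2.14  0.08  0.91  2.16]
1 in [ 0.96  0.33 -0.64  1.92  0.24  0.96  1.9 ]
1 lift [ 0.97  0.25 -0.64  1.88  0.17  1.07  1.95]
1 trayup [ 0.53  0.48 -1.35  1.93  0.52  1.16  0.49]
1 home [ 0.14  0.34 -0.84  1.96  0.3   0.98  0.67]
1 out [ 0.22  0.15 -1.    2.14  0.16  0.92  0.64]
1 outup [ 0.27  0.03 -1.02  2.1   0.03  1.03  0.75]
-1 mat [ 0.71  0.23 -0.79  2.06  0.2   0.93 -1.73]
-1 matup [ 0.75  0.12 -0.81  2.    0.1   1.06 -1.64]
-1 pre [ 0.9   0.01 -0.36  2.1   0.01  1.03 -0.92]
-1 prelow [ 0.89  0.1  -0.37  2.15  0.05  0.9  -0.96]
-1 in [ 0.76  0.29 -0.4   1.93  0.14  0.95 -1.16]
-1 lift [ 0.77  0.22 -0.41  1.88  0.1   1.06 -1.13]
-1 trayup [-0.9   0.14  0.3   1.97 -0.05  1.04 -2.2 ]
-1 home [ 0.28  0.4  -1.    1.96  0.4   1.   -2.54]
-1 out [-1.04  0.06  0.3   2.18 -0.02  0.91 -2.36]
-1 outup [-0.3   0.   -0.45  2.11  0.    1.03 -2.37]
```

```bash
python3 - <<'E' 2>&1 | grep -v Warn
from k import *
manip.goto(*pose(SP,75)); print(manip.current_t())
L(SP,3); print(manip.current_t(), manip.current_tool_pos())
manip.grip(0.0,60); print(manip.current_t(),manip.current_finger_gap(),manip.current_contact_force())
L(SP,40,vel=120); manip.wait(.1)
print(manip.current_t(),manip.current_finger_gap(),manip.current_contact_force(),manip.current_moment(),manip.current_joint_pos())
for n in ("side","top"): cv2.imwrite(f"pics/{n}1.png",snapshot(n)[:,:,::-1])
a=cv2.imread("pics/side1.png")[180:280,200:400]; b=cv2.imread("pics/top1.png")[150:270,260:460]
cv2.imwrite("pics/c1.png",np.vstack([cv2.resize(a,(600,300),interpolation=2),cv2.resize(b,(500,300),interpolation=2)[:,:500] if 0 else cv2.resize(b,(600,300),interpolation=2)]))
E
```

```text
4.1417
4.775 [475.50765185 -14.3526419   27.40571286]
5.9 0.20614320040021503 [-0.1277422  -0.73739316 -0.43414136]
6.4583 0.20319584000579288 [ 0.39891737  0.00250151 -2.13592362] [ 0.08447857 -0.0405618   0.04410315] [ 0.75987592  0.17064003 -0.8306887   2.03113958  0.14926887  1.00128245
  1.45603666]
```

View pics/c1.png

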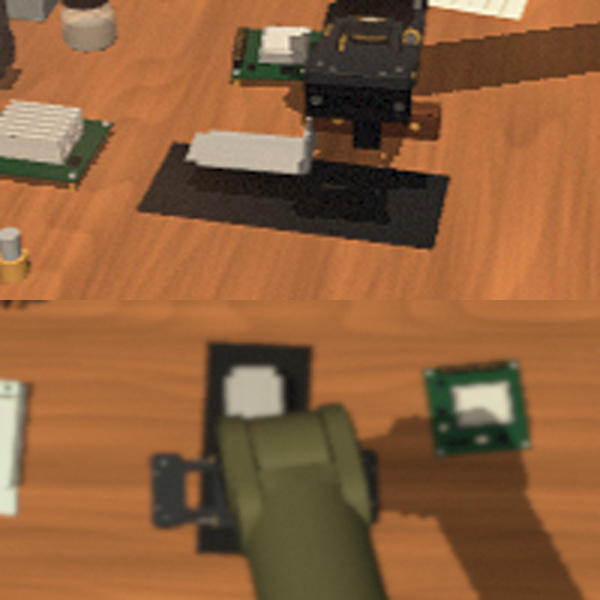

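```bash
cat > ovs.py <<'E'
from k import *
def frame():
    p=np.array(manip.current_tool_pos()); R=Rn.from_euler('xyz',manip.current_ee_rot()).as_matrix()
    # spatula axes in tool: x_s, z_s=-tool x
    z=-R[:,0]; y=SGN*R[:,2]; x=np.cross(y,z); o=p-24*z+G*x
    return o,np.c_[x,y,z]
def draw(n,im,box,k,o,R,out,pitch=0,dx=0):
    x0,y0,x1,y1=box; a=cv2.resize(im[y0:y1,x0:x1],None,fx=k,fy=k,interpolation=2); b=a.copy()
    piv=np.array([-G,0,43.]); c,s=np.cos(pitch),np.sin(pitch); Q=np.array([[c,0,-s],[0,1,0],[s,0,c]])
    E=[((0,25,2),(85,25,2)),((0,-25,2),(85,-25,2)),((95,-15,2),(95,15,2)),((0,25,0),(85,25,0)),((-104,9,56),(-4,9,56)),((-104,9,30),(-4,9,30)),((0,-22,34),(0,22,34))]
    for e in E:
        P=(((np.array(e,float)+[dx,0,0]-piv)@Q.T)+piv)@R.T+o
        q=np.round((proj(n,P)-[x0,y0]+.5)*k-.5).astype(int); cv2.line(b,tuple(map(int,q[0])),tuple(map(int,q[1])),(0,0,255),1)
    cv2.imwrite(out,np.hstack([a,b]))
E
python3 - <<'E' 2>&1 | grep -v Warn
from ovs import *
o,R=frame(); print(o,R.round(3))
draw("side",cv2.imread("pics/side1.png"),(250,200,350,260),4,o,R,"pics/c2.png")
E
```

```text
[522.17855664 -12.95100833  39.07100269] [[ 1.    -0.03   0.002]
 [ 0.03   1.    -0.   ]
 [-0.002  0.     1.   ]]
```

View pics/c2.png

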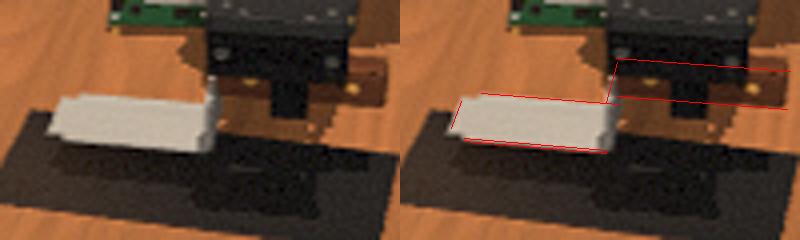

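```bash
python3 - <<'E' 2>&1 | grep -v Warn
from ovs import *
L(SP,60); L(rel(MOD,-165),60,vel=250); print(manip.current_t())
L(rel(MOD,-165),4.5,vel=100); manip.wait(.1)
o,R=frame(); print(manip.current_t(),o,np.arctan2(R[1,0],R[0,0]),R[2,0],manip.current_contact_force())
for n in ("side","top"): cv2.imwrite(f"pics/{n}2.png",snapshot(n)[:,:,::-1])
draw("side",cv2.imread("pics/side2.png"),(260,170,360,230),4,o,R,"pics/c3.png")
draw("top",cv2.imread("pics/top2.png"),(370,150,470,230),4,o,R,"pics/c4.png")
E
```

```text
8.0167
8.825 [ 414.3937835  -241.12361286    5.26400545] 0.12015936863980085 0.001018831221035713 [-0.16935894  0.09918059 -1.08968059]
```

View pics/c3.png

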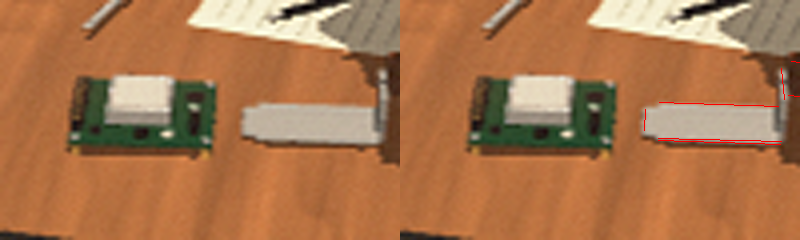

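View pics/c4.png

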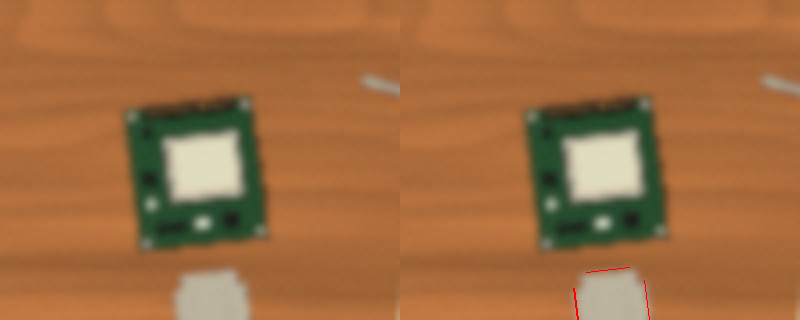

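```bash
python3 - <<'E' 2>&1 | grep -v Warn
from ovs import *
for x,v in [(-150,100),(-100,120),(-60,120),(-50,60),(-47,30),(-43,30)]:
    L(rel(MOD,x),3.3,vel=v)
    o,R=frame(); print(round(manip.current_t(),2),x,o.round(1),R[2,0].round(4),np.round(manip.current_contact_force(),2))
for n in ("side","top"): cv2.imwrite(f"pics/{n}3.png",snapshot(n)[:,:,::-1])
draw("side",cv2.imread("pics/side3.png"),(260,170,360,230),4,o,R,"pics/c5.png")
draw("top",cv2.imread("pics/top3.png"),(370,150,470,230),4,o,R,"pics/c6.png")
E
```

```text
9.22 -150 [ 429.  -238.8    3.6] 0.0004 [ 0.26 -0.67 -1.28]
9.79 -100 [ 477.2 -232.8    2.9] -0.0015 [-0.46 -0.41 -2.19]
10.28 -60 [ 517.  -228.1    2.9] -0.0014 [ 0.19  0.48 -1.61]
10.59 -50 [ 528.  -227.     3.4] 0.0 [-0.47 -0.4  -1.16]
10.84 -47 [ 530.9 -226.6    3.3] 0.0001 [-0.24 -0.48 -2.14]
11.12 -43 [ 535.2 -226.     3.4] 0.0004 [-1.15 -0.25 -1.92]
```

View pics/c5.png

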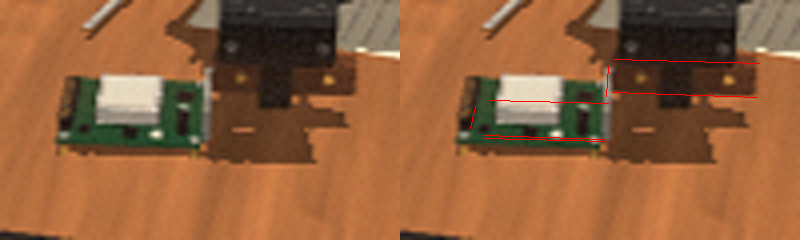

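View pics/c6.png

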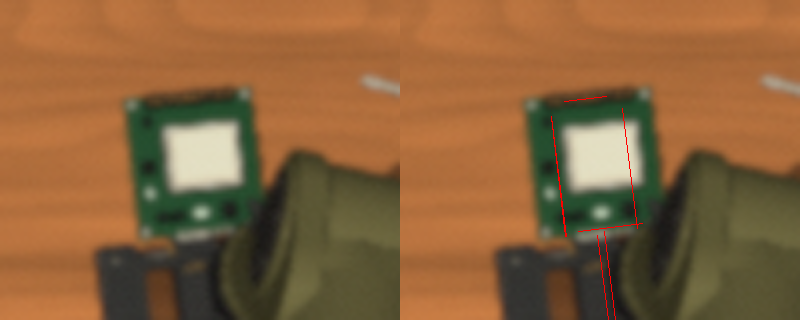

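```bash
python3 - <<'E' 2>&1 | grep -v Warn
from ovs import *
S=rel(MOD,-43)
for z,v in [(14,30),(50,70)]:
    L(S,z,vel=v); o,R=frame(); print(round(manip.current_t(),2),z,o.round(1),R[2,0].round(4),np.round(manip.current_contact_force(),2))
manip.wait(.35)
for n in ("side","top"): cv2.imwrite(f"pics/{n}4.png",snapshot(n)[:,:,::-1])
print(place_of("side","module")[:2],place_of("side","module_front")[:1])
draw("side",cv2.imread("pics/side4.png"),(260,150,360,220),4,o,R,"pics/c7.png")
draw("top",cv2.imread("pics/top4.png"),(370,150,470,230),4,o,R,"pics/c8.png")
E
```

```text
11.73 14 [ 534.7 -226.2   14.1] -0.0001 [ 0.25 -0.08 -3.76]
12.4 50 [ 534.7 -226.2   50.1] -0.0 [ 0.68 -0.58 -2.72]
[{'location': [586.8, -222.0, 38.9], 'confidence': 0.66}] [{'location': [537.6, -225.6, 52.3], 'confidence': 0.62}]
```

View pics/c7.png

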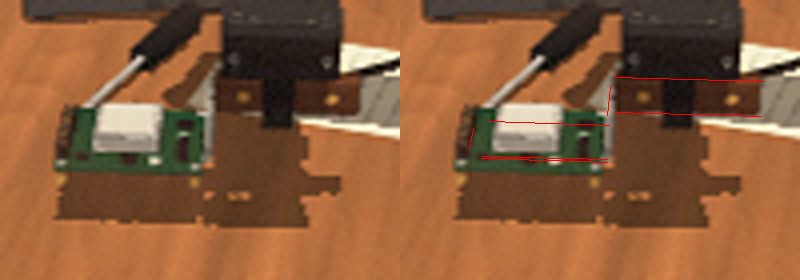

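View pics/c8.png

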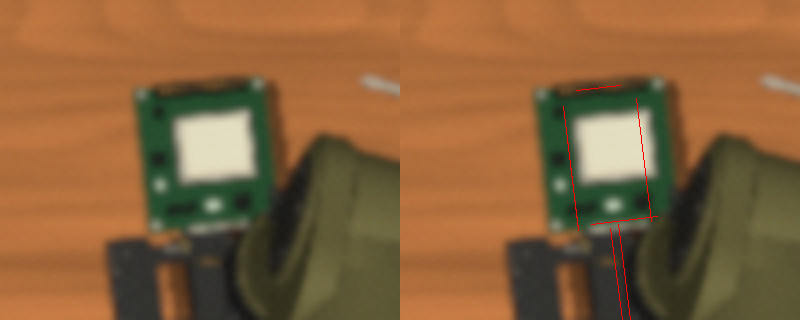

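```bash
python3 - <<'E' 2>&1 | grep -v Warn
from ovs import *
import fit
L(rel(TRAY,-64),50,vel=180); manip.wait(.15)
o,R=frame(); print(round(manip.current_t(),2),o.round(1),R[2,0].round(4),np.arctan2(R[1,0],R[0,0]),np.round(manip.current_contact_force(),2))
for n in ("side","top"): cv2.imwrite(f"pics/{n}5.png",snapshot(n)[:,:,::-1])
h=o[2]+2
fit.edges=lambda n:[((-50,-45,h+2.4),(50,-45,h+2.4)),((50,-45,h+2.4),(50,45,h+2.4)),((50,45,h+2.4),(-50,45,h+2.4))]
p0=rel((o[0],o[1],-.058),50)
Gd={n:fit.grad(cv2.imread(f"pics/{n}5.png")) for n in ("side","top")}
for g in (["side"],["top"],["side","top"]):
    x,f=fit.fit({k:Gd[k] for k in g},"m",p0,(8,8,.06)); 
    d=x[:2]-TRAY[:2]; c,s=np.cos(TRAY[2]),np.sin(TRAY[2]); print(g,x.round(3),f,"in tray",c*d[0]+s*d[1],-s*d[0]+c*d[1],x[2]-TRAY[2])
draw("side",cv2.imread("pics/side5.png"),(220,265,320,365),4,o,R,"pics/c9.png")
draw("top",cv2.imread("pics/top5.png"),(200,150,300,250),4,o,R,"pics/c10.png")
E
```

```text
16.06 [475.1 267.3  50. ] 0.0 -0.05870118369249326 [-0.67 -0.69 -3.09]
['side'] [ 5.30389e+02  2.66693e+02 -4.40000e-02] -341.7752685546875 in tray -8.55297695374053 2.200599509149461 0.014222838695045752
['top'] [ 5.23815e+02  2.64798e+02 -6.10000e-02] -301.0946350097656 in tray -15.006201177458856 -0.0719379492155251 -0.002516629763822213
['side', 'top'] [ 5.24711e+02  2.66262e+02 -6.80000e-02] -584.9661865234375 in tray -14.196732846335003 1.4418221081631537 -0.009636885516909215
```

View pics/c9.png

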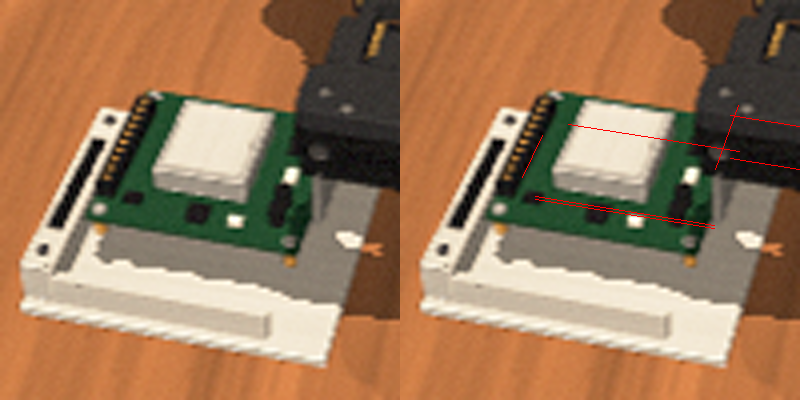

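View pics/c10.png

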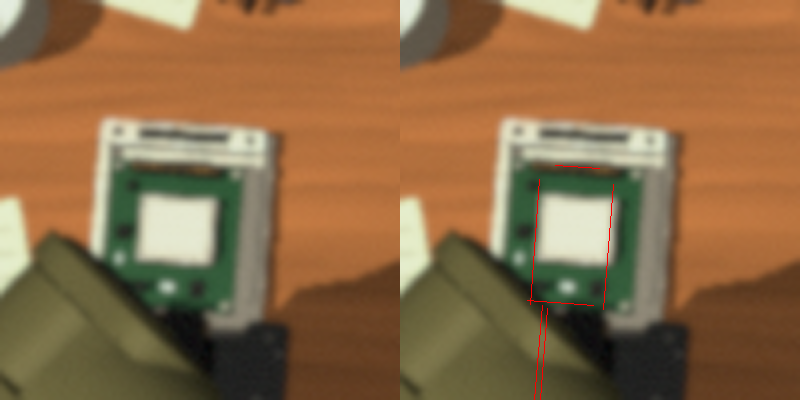

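```bash
python3 - <<'E' 2>&1 | grep -v Warn
from ovs import *
for z,v in [(31,80),(20,40),(13,30),(9,30)]:
    L(rel(TRAY,-64,-1),z,vel=v); o,R=frame(); print(round(manip.current_t(),2),z,o.round(1),R[2,0].round(4),np.round(manip.current_contact_force(),2))
for n in ("side","top"): cv2.imwrite(f"pics/{n}6.png",snapshot(n)[:,:,::-1])
draw("side",cv2.imread("pics/side6.png"),(220,265,320,365),4,o,R,"pics/c11.png")
draw("top",cv2.imread("pics/top6.png"),(200,150,300,250),4,o,R,"pics/c12.png")
E
```

```text
16.55 31 [474.  266.4  30. ] -0.0019 [ 0.11 -0.04 -2.31]
16.98 20 [474.7 266.7  19.7] -0.0005 [-0.78 -0.27 -1.81]
17.36 13 [475.  266.8  13. ] 0.0002 [-0.24  0.02 -1.52]
17.64 9 [474.7 266.7   8.8] -0.0003 [ 1.08  0.99 -1.15]
```

View pics/c11.png

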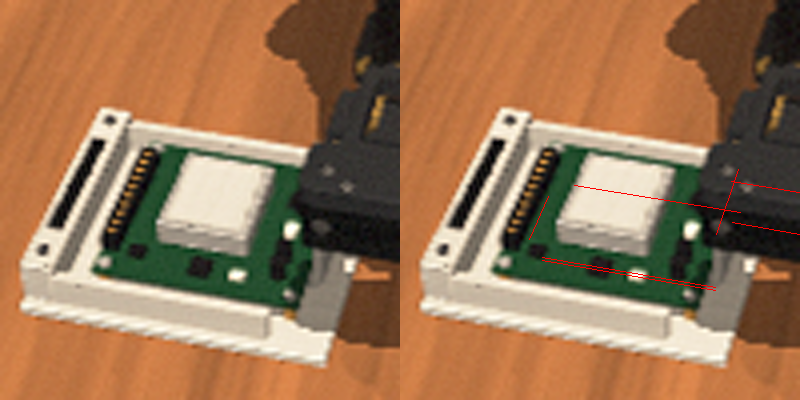

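View pics/c12.png

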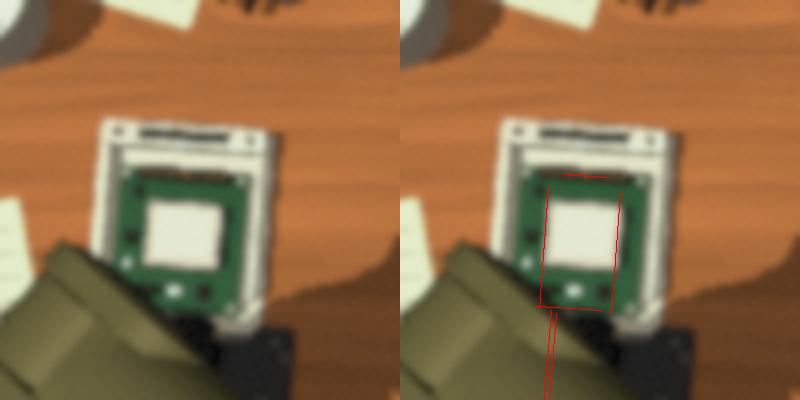

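```bash
python3 - <<'E' 2>&1 | grep -v Warn
from ovs import *
u=np.array([np.cos(TRAY[2]),np.sin(TRAY[2])])
for x,v in [(-56,50)]+[(k,20) for k in np.arange(-53,-38,1.5)]:
    L(rel(TRAY,x,-1),9,vel=v); o,R=frame(); F=np.array(manip.current_contact_force()); print(round(manip.current_t(),2),x,o.round(1),R[2,0].round(4),F.round(2),((o[:2]-TRAY[:2])@u).round(1))
    if F[:2]@u<-6: break
for n in ("side","top"): cv2.imwrite(f"pics/{n}7.png",snapshot(n)[:,:,::-1])
draw("side",cv2.imread("pics/side7.png"),(220,265,320,365),4,o,R,"pics/c13.png")
draw("top",cv2.imread("pics/top7.png"),(200,150,300,250),4,o,R,"pics/c14.png")
E
```

```text
18.05 -56 [483.4 266.2   9.1] 0.0002 [ 0.33 -0.72 -0.84] -55.4
18.35 -53.0 [486.  266.1   9. ] 0.0001 [ 0.33 -0.42 -1.45] -52.9
18.6 -51.5 [487.4 266.    9. ] 0.0001 [-0.21  0.29 -0.83] -51.4
18.85 -50.0 [489.  265.9   9. ] 0.0001 [-0.06 -0.01 -1.1 ] -49.9
19.1 -48.5 [489.8 265.8   8.8] -0.0009 [-2.3   0.21 -0.41] -49.0
19.35 -47.0 [489.9 265.8   8.5] -0.0032 [-5.22 -0.04  0.71] -48.9
19.6 -45.5 [489.9 265.8   8.2] -0.0055 [-8.47 -0.34  3.03] -48.9
```

View pics/c13.png

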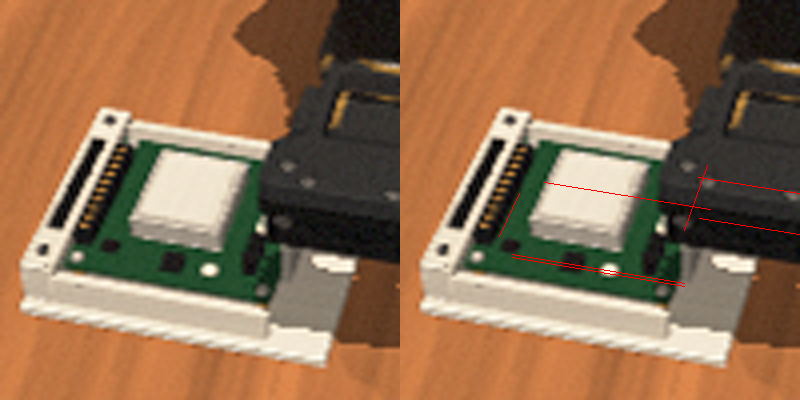

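View pics/c14.png

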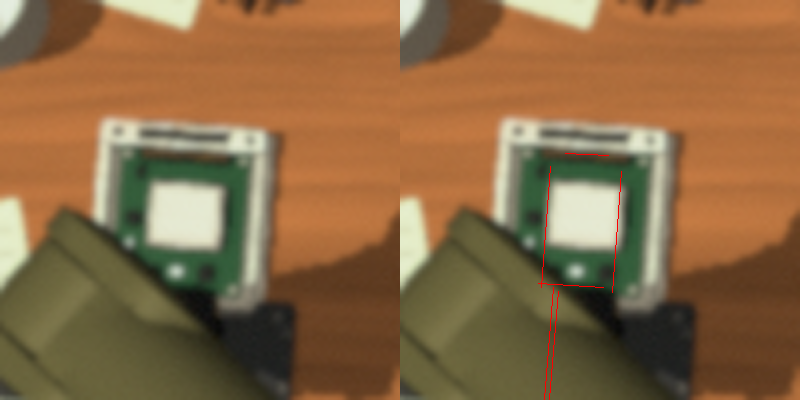

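```bash
python3 - <<'E' 2>&1 | grep -v Warn
from ovs import *
for x,v in [(-50,40),(-60,50),(-100,100),(-158,120)]:
    L(rel(TRAY,x,-1),9.5,vel=v); o,R=frame(); F=np.array(manip.current_contact_force()); print(round(manip.current_t(),2),x,o.round(1),R[2,0].round(4),F.round(2))
for n in ("side","top"): cv2.imwrite(f"pics/{n}8.png",snapshot(n)[:,:,::-1])
draw("side",cv2.imread("pics/side8.png"),(220,265,370,365),4,o,R,"pics/c15.png")
a=cv2.imread("pics/c15.png"); cv2.imwrite("pics/c15.png",a[:,600:])
cv2.imwrite("pics/c16.png",cv2.resize(cv2.imread("pics/top8.png")[150:250,200:300],(600,600),interpolation=2))
E
```

```text
19.97 -50 [489.7 265.9   9.8] 0.0017 [ 0.5  -0.31 -0.46]
20.32 -60 [478.7 266.5   9.6] 0.0004 [ 0.22 -0.17 -1.09]
20.87 -100 [439.5 268.7   9.8] 0.0013 [-0.52 -0.   -1.33]
21.5 -158 [382.1 272.2   9.9] 0.0014 [-0.33  0.71 -2.57]
```

View pics/c15.png

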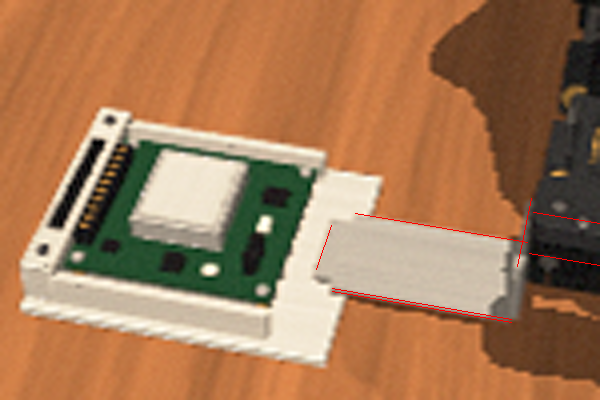

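View pics/c16.png

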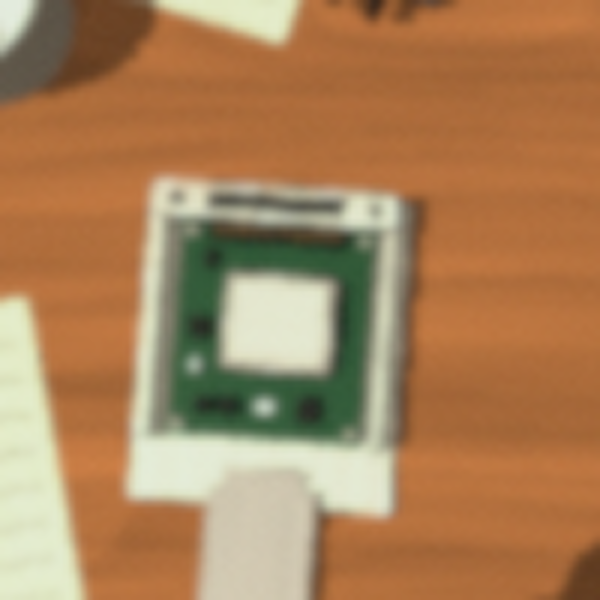

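```bash
python3 - <<'E' 2>&1 | grep -v Warn
from ovs import *
S=(525,-13.5,0.0)
L(rel(TRAY,-158,-1),60,vel=120); L(S,60,vel=220); L(S,10,vel=100)
for z in (5,3.5,2.5,1.5):
    L(S,z,vel=25); o,R=frame(); F=np.array(manip.current_contact_force()); print(round(manip.current_t(),2),z,o.round(1),R[2,0].round(4),F.round(2))
    if F[2]>0.3: break
manip.grip(0.6); print(manip.current_finger_gap(),manip.current_t())
p=manip.current_tool_pos(); manip.move_l([p[0],p[1],p[2]+120],vel=120)
p=manip.current_tool_pos(); manip.move_l([p[0]-10,p[1]-180,p[2]+60],vel=250)
print(manip.current_t())
for n in ("side","top"): cv2.imwrite(f"pics/{n}9.png",snapshot(n)[:,:,::-1])
for q in ("spatula","module","module_edge","mat","tray_stop"): print(q,[(np.round(d["location"]),round(d["confidence"],2)) for d in place_of("side",q)][:2],[(np.round(d["location"]),round(d["confidence"],2)) for d in place_of("top",q)][:2])
E
```

```text
24.79 5 [525.  -13.5   5.1] 0.0001 [-0.23 -0.11 -0.68]
25.04 3.5 [524.9 -13.5   3.5] -0.0001 [ 0.73 -0.11 -2.52]
25.29 2.5 [525.2 -13.5   2.8] 0.0002 [-1.56  0.64  3.52]
0.5983459036590009 26.1583
28.2167
spatula [(array([524., -13.,   6.]), 0.85), (array([ 169., -297.,   -4.]), 0.75)] [(array([ 169., -300.,    4.]), 0.61), (array([526., -17.,   4.]), 0.55)]
module [(array([540., 258.,   5.]), 0.64), (array([687., 399.,  -4.]), 0.54)] [(array([541., 260.,   8.]), 0.78)]
module_edge [(array([590., 255.,  18.]), 0.8)] [(array([591., 262.,  21.]), 0.74)]
mat [(array([536., -16.,  -4.]), 0.8)] [(array([533., -17.,  -2.]), 0.78)]
tray_stop [(array([589., 261.,  19.]), 0.93)] [(array([588., 259.,  17.]), 0.9)]
```

View pics/side9.png

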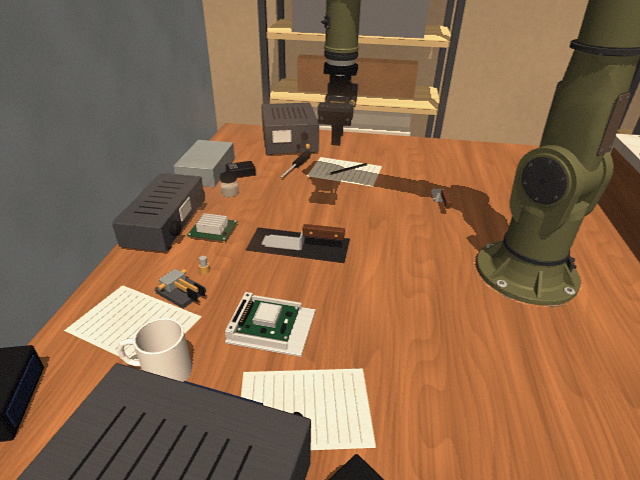

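View pics/top9.png

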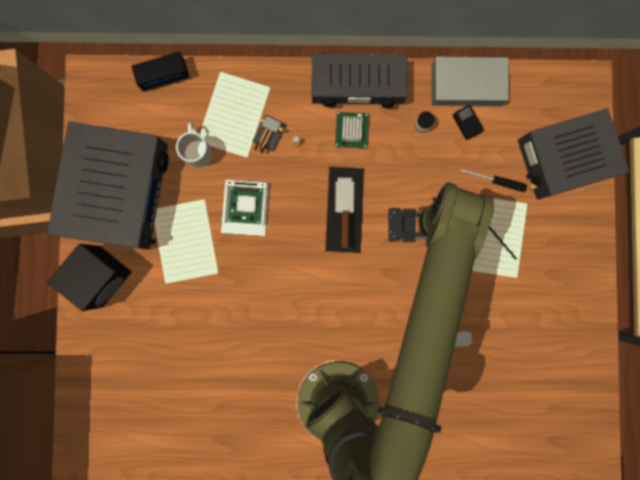

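The pictures show the board against the back stop (side view around (266,316), top view around (245,205)) and the spatula flat on the mat ((344,210) in the top view). The bystanders have not visibly moved and the arm is clear, so I am handing in.

Run:
```python
from h import *
manip.wait(.2); print(manip.current_contact_force()); manip.job_done(); print(manip.current_t())
```

```text
[-0.98655213 -0.24176013 -0.97197451]
the job is handed in; nothing more can be done
the job is handed in; nothing more can be done
```

I picked up the larger spatula and slid the blade under the canned board from the edge opposite the strip until the shoulder touched it. I lifted the board level, set it in the tray with the strip towards the stop, and pushed it home. Then I drew the spatula out, laid it flat on the mat, released it and moved the arm clear. I handed in at about 29 s of the 51 s; no verdict is reported.

**Board seated:**
- While pushing, the spatula's travel stopped and the force rose to about 8.5 N, with the heel 48.9 mm before the tray centre (50 expected).
- The networks put the connector edge at x 590 and 591, with the stop at 589 and 588. The one place they differ is sideways: the edge reads y 255 from the side camera and 262 from the top. My own fit before lowering put the board 0 to 2 mm off centre, and I shifted it 1 mm to correct that. The pictures show it between the walls.

**Spatula:** the heel reads about (525, -14), roughly 6 mm from the mat's centre, and it lies flat in the picture.

**Disagreements:** the two cameras differ by 4–5 mm in x, within about twice their stated calibration error; pushing to contact made this harmless. I checked the bystanders only by eye in the last pictures, where they look unmoved.

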